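# Sweep the pattern plates through the gate into the magazine

### The job

Push the three loose white pattern plates with the fingertips, one after another, through the gate between the red posts, until all three lie flat in a row in the slot, each completely past the posts. Slide them along the bench: never lift a plate. Leave the moon cakes where they stand.

Things in the scene. Friction and masses are not known exactly. Their poses are not given: they have to be found in the camera images.
- magazine: Magazine fixed to the bench, open on top; the bench is its floor. Origin: on the bench (z = 0) midway between the two round red gate posts (16 mm diameter, 26 mm tall, clear gap 64 mm); +x points straight into the slot, z up. The slot (x > 0) is straight, 64 mm wide, between aluminium walls 10 mm thick, 18 mm tall.
- slot_stop (a point): Middle of the inner face of the blue stop that closes the slot's far end, on the bench (z = 0), 196 mm beyond the gate.
- mouth (a point): Middle of the funnel's open mouth, on the bench (z = 0), 53 mm in front of the gate on the slot's axis. Two aluminium wings, 18 mm tall, 10 mm thick, run from the gate posts outward at 35 degrees to the axis; the mouth is 138 mm wide.
- plate_a: Off-white round pattern plate lying flat on the bench (on a dark mat of no thickness), 56 mm across, 11 mm thick, 20 to 42 g, slides freely. Origin: centre of its underside, z up. The three plates are alike.
- plate_b: Off-white round pattern plate lying flat on the bench (on a dark mat of no thickness), 56 mm across, 11 mm thick, 20 to 42 g, slides freely. Origin: centre of its underside, z up. The three plates are alike.
- plate_c: Off-white round pattern plate lying flat on the bench (on a dark mat of no thickness), 56 mm across, 11 mm thick, 20 to 42 g, slides freely. Origin: centre of its underside, z up. The three plates are alike.
- cake_left: Golden round moon cake standing loose on the bench beside the plates, not to be disturbed: 73 mm across, 34 mm tall. Origin: centre of its underside.
- cake_right: Golden round moon cake standing loose on the bench beside the plates, not to be disturbed: 73 mm across, 33 mm tall. Origin: centre of its underside.

How it is judged:
By the outcome, as a careful person would: the job done as asked, in the order asked, and still so for the second after the job is handed in, with the robot touching nothing.
It also fails if it takes over 72 s, if anything falls off the work surface, if the arm or the gripper's body presses on something with over 40 N, if the wrist force passes 120 N, or if a joint passes its speed limit or range.

### The arm

A 6-joint arm with a two-finger parallel gripper is mounted at the origin on the work surface; the furniture and walls round the work are solid. World frame = base frame: x ahead of the robot, y to its left, z up, the work surface at z = 0. Lengths are in m, angles in degrees, forces in N, time in s.
With the tool pointing down it reaches from about 0.35 to 0.875 m from the base axis. Payload 4.2 kg.
Tool frame: the origin (TCP) lies on the centre line of the jaws, within the pads' length; the fingertips stand 25 mm ahead of it and the grasp point (between the pads) lies 6 mm ahead of it; z points along the fingers, y is the line along which they close (so a half turn about z gives the same grasp; the last joint's range is limited). The gripper opens to 87 mm and grips with 3 to 60 N. Pads are 19 mm wide; open, the fingers measure 117 mm over their backs; the gripper's body (75 mm by 190 mm) begins 51 mm behind the grasp point.
Start: joints at [82.884, 22.042, 0.453, 0, -68.411, -14.817], TCP at [0.233, 0.58, 0.248] pointing down, gripper open.
Joint ranges: [-179.83, 179.83], [-69.29, 118.12], [-61.27, 80.66], [-181.25, 117.63], [-171.15, -9.14], [-177.46, 177.46]. Speed limits (degrees/s): [159.86, 159.86, 180, 180, 180, 180].

### API

Orientations are given as a 3x3 rotation matrix whose columns are the frame's x, y, z axes.
In Python, from station import r gives the robot as it stands.
- The arm moves only by the tool move_arm, never from a script. Its argument "series" is a list of rows, each an object with "grip": the opening, from 0 (shut) to 1 (fully open); "xyz": the shift along the tool's x, y, z in mm, a list of three; "angular": the turn, a rotation vector about the tool's x, y, z in rad, a list of three. A call has 1 to 10 rows; each row is the pose to reach, as a shift and turn from the pose commanded when the call began, along the tool's axes at that moment; what a row does not reach only later rows make up. A row lasts 1/10 s, in which the tool goes at most 50 mm and 8.59 degrees, less where a joint would pass 70% of its speed; a pose out of reach is approached as far as the arm can. A call with a gripper value outside its range is refused whole. The fingers move at their own pace and stop on an object; the grip force is fixed at half the most. Time passes only in rows, so rows that repeat a pose let the fingers close. It gives the time, the measured TCP pose, the force, the opening and the grip force at its end, in the units of the state.
- r.sense(): the state, without advancing time (a new reading comes with each control period).
- r.capture(name): name is "side" or "top" or "wrist"; returns a dict with "img" (384x512x3 uint8, red, green, blue), "camera_matrix" (3x3 intrinsics, pixels), "rvec" (rotation vector, rad) and "tvec" (3), from world to camera coordinates, as OpenCV has them; the wrist camera has in their place "hand_eye" (4x4, takes a point from camera to tool coordinates, whose origin is the TCP and whose axes are the flange's). Camera axes: x right, y down, z forward; pixel columns grow to the right and rows downward; lengths in m; the calibration is good to about 2 mm. A picture is of the moment at which its call begins: read the wrist's pose just before it. There is no depth.
- r.finish_job(): hands the job in; it is judged then, once.
The state is a dict: "time_s": time; "joints": joint angles; "joint_velocities": joint speeds; "effort": joint torques, N m; "tcp_pos": TCP position; "ee_rot": TCP orientation; "wrist_force": force on the tool from outside, world axes, zero at the start; "moment": the same for the moment, N m; "gripper_width": opening from 0.0 (shut) to 1.0 (fully open); "gripper_force": force on a finger pad.
Only numpy, scipy, OpenCV 4.12 (cv2) and the standard library are available. Lean on these libraries where they do the work, as an engineer would, in place of code of your own. Each camera call takes 0.05 s, during which the arm holds its last target. There are 200 camera calls.

## Working session

There is one attempt and no reset: what is moved stays moved. The work goes in short steps, Python scripts to look and compute and a tool call to move; the robot and the scene stay as the last step left them, time stands still between calls to the robot, and variables do not carry over. Pictures are saved under pics/ and viewed, at most 10 in all, crops included, and the job is handed in when it is done.

Besides the shell and the picture viewer there is one more tool, called as name([rows], argument=value, ...), one row to a line, values as JSON. move_arm: Moves the arm, as the interface text tells. Its arguments: {"type":"object","properties":{"series":{"type":"array"}},"required":["series"]}

```bash
mkdir -p pics
cat > h.py <<'E'
import numpy as np, cv2
from station import r
def cap(n):
    s=r.sense(); c=r.capture(n); K=np.array(c["camera_matrix"])
    if n=="wrist":
        H=np.array(c["hand_eye"]); T=np.eye(4); T[:3,:3]=s["ee_rot"]; T[:3,3]=s["tcp_pos"]
        M=T@H; R=M[:3,:3]; o=M[:3,3]
    else:
        R=cv2.Rodrigues(np.array(c["rvec"],float))[0].T; o=-R@np.array(c["tvec"],float).ravel()
    return c["img"],K,R,o
def ray(uv,z,K,R,o):
    d=R@np.linalg.inv(K)@np.array([uv[0],uv[1],1.]); return o+d*(z-o[2])/d[2]
def save(n,img): cv2.imwrite(f"pics/{n}.png",cv2.cvtColor(img,cv2.COLOR_RGB2BGR))
E
python3 - <<'E'
from h import *
a=cap("top"); b=cap("side"); save("top0",a[0]); save("side0",b[0])
s=r.sense(); print(s["time_s"],s["tcp_pos"],s["ee_rot"],a[3],b[3],s["gripper_width"])
E
```

```text
0.1 [0.23325251 0.57932409 0.24657888] [[ 9.27568169e-01 -3.73653466e-01 -6.14966442e-04]
 [-3.73653956e-01 -9.27566388e-01 -1.82138262e-03]
 [ 1.10143727e-04  1.91924118e-03 -9.99998152e-01]] [2.85115317e-01 1.03908672e-03 1.10313823e+00] [ 0.08005684 -1.20517621  0.77786021] 1.000983561526225
```

View pics/top0.png

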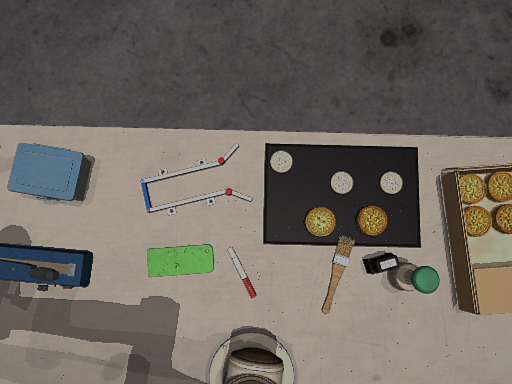

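View pics/side0.png

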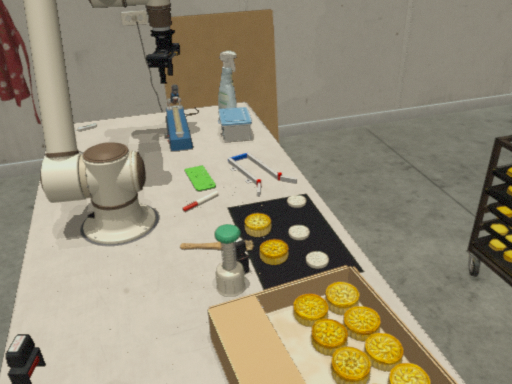

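The top view shows plates at about (281,161), (342,182) and (391,182), and cakes at (320,221) and (372,220). The posts are at (222,161) and (229,192), and the blue stop is near (147,195), so the slot runs leftward (+y). The side view agrees.

Run:
```python
from h import *
img,K,R,o=cap("top")
hsv=cv2.cvtColor(img,cv2.COLOR_RGB2HSV)
def blobs(m,lo,z,box,name):
    x0,y0,x1,y1=box; mm=np.zeros_like(m); mm[y0:y1,x0:x1]=m[y0:y1,x0:x1]
    n,l,s,c=cv2.connectedComponentsWithStats(mm)
    for i in range(1,n):
        if s[i,4]>=lo: print(name,c[i].round(1),s[i,4],ray(c[i],z,K,R,o).round(4))
w=cv2.inRange(hsv,(0,0,130),(180,70,255))
blobs(w,150,.011,(268,147,414,240),"plate")
g=cv2.inRange(hsv,(8,110,70),(35,255,255)); g=cv2.morphologyEx(g,cv2.MORPH_CLOSE,np.ones((5,5)))
blobs(g,200,.03,(268,147,414,237),"cake")
rd=cv2.inRange(hsv,(0,120,80),(8,255,255))|cv2.inRange(hsv,(172,120,80),(180,255,255))
blobs(rd,10,.02,(200,140,245,205),"post")
bl=cv2.inRange(hsv,(100,120,60),(130,255,255))
blobs(bl,20,.015,(135,170,160,220),"stop")
print("mat", [ray(p,0,K,R,o).round(3) for p in [(265,144),(417,147),(420,246),(264,243)]], "bench edge",ray((265,131),0,K,R,o).round(3))
```

```text
plate [280.9 161.2] 356 [ 0.5146 -0.0609  0.011 ]
plate [341.4 182.3] 363 [ 0.4646 -0.2132  0.011 ]
plate [390.8 182.4] 352 [ 0.4674 -0.337   0.011 ]
cake [320.2 221.3] 709 [ 0.3643 -0.1574  0.03  ]
cake [372.2 220.2] 684 [ 0.3701 -0.2837  0.03  ]
post [220.7 159.7] 31 [0.5128 0.0897 0.02  ]
post [228.4 190.7] 32 [0.4354 0.0681 0.02  ]
stop [145.7 196.4] 109 [0.4168 0.272  0.015 ]
mat [array([ 0.561, -0.02 ,  0.   ]), array([ 0.563, -0.41 ,  0.   ]), array([ 0.311, -0.409,  0.   ]), array([ 0.31 , -0.023,  0.   ])] bench edge [ 0.595 -0.02   0.   ]
```

```bash
cat >> h.py <<'E'
from scipy.spatial.transform import Rotation as Ro
G=np.array([.4741,.0789]); U=np.array([-.277,.961]); N=np.array([-.961,-.277])
def loc(p): q=np.array(p[:2])-G; return np.array([q@U,q@N])
def wor(a,l): return G+a*U+l*N
def rel(x,y,z,hd):
    """rows' shift (mm, tool axes) and turn (rad) to TCP x,y,z with tool -x heading along hd (deg, world)"""
    s=r.sense(); R=np.array(s["ee_rot"]); yaw=np.radians(hd+180)
    T=np.array([[np.cos(yaw),np.sin(yaw),0],[np.sin(yaw),-np.cos(yaw),0],[0,0,-1]])
    print("xyz",(1000*R.T@(np.array([x,y,z])-s["tcp_pos"])).round(1),"ang",Ro.from_matrix(R.T@T).as_rotvec().round(3))
E
python3 - <<'E'
from h import *
A,B,C=[.5146,-.0609],[.4646,-.2132],[.4674,-.337]
for p in (A,B,C,[.4168,.272]): print(loc(p).round(4))
a,l=loc(A); x,y=wor(a-.05,l); print(x,y)
rel(x,y,.15,106.1)
E
```

```text
[-0.1456 -0.0002]
[-0.2781  0.09  ]
[-0.3978  0.1216]
[0.2014 0.0016]
0.528460125 -0.10898494999999998
xyz [531.  528.1  97.7] ang [ 0.001 -0.001  0.907]
```

move_arm([
  {"grip": 0.2, "xyz": [133, 132, 20], "angular": [0, 0, 0.14]},
  {"grip": 0.2, "xyz": [133, 132, 20], "angular": [0, 0, 0.28]},
  {"grip": 0.2, "xyz": [133, 132, 20], "angular": [0, 0, 0.42]},
  {"grip": 0.2, "xyz": [265, 264, 40], "angular": [0, 0, 0.56]},
  {"grip": 0.2, "xyz": [265, 264, 40], "angular": [0, 0, 0.7]},
  {"grip": 0.2, "xyz": [265, 264, 40], "angular": [0, 0, 0.84]},
  {"grip": 0.2, "xyz": [400, 396, 60], "angular": [0, 0, 0.907]},
  {"grip": 0.2, "xyz": [400, 396, 60], "angular": [0, 0, 0.907]},
  {"grip": 0.2, "xyz": [400, 396, 60], "angular": [0, 0, 0.907]},
  {"grip": 0.2, "xyz": [531, 528, 98], "angular": [0, 0, 0.907]},
])

```text
time_s: 1.15
tcp_pos: [0.4304, 0.1217, 0.1919]
ee_rot: [[0.278, -0.961, 0.001], [-0.961, -0.278, 0.001], [-0.0, -0.001, -1.0]]
wrist_force: [0.4, 0.2, -0.2]
gripper_width: 0.229
gripper_force: 0.0
```

move_arm([
  {"grip": 0.2, "xyz": [0, 0, 0], "angular": [0, 0, 0]},
  {"grip": 0.2, "xyz": [0, 0, 0], "angular": [0, 0, 0]},
])

```text
time_s: 1.35
tcp_pos: [0.43, 0.1222, 0.1913]
ee_rot: [[0.274, -0.962, -0.001], [-0.962, -0.274, -0.0], [0.0, 0.001, -1.0]]
wrist_force: [-0.4, 0.6, -0.5]
gripper_width: 0.205
gripper_force: 0.0
```

Run:
```python
from h import *
a,l=loc([.5146,-.0609]); x,y=wor(a-.05,l)
rel(x,y,.15,106.1)
s=r.sense();print(s["time_s"],s["tcp_pos"],s["gripper_width"],s["joints"])
```

```text
xyz [249.3 -31.3  41.3] ang [ 0.001 -0.    -0.003]
1.35 [0.42997812 0.12218729 0.19131395] 0.2054284714595422 [ 3.68078921e+01  7.74718090e+00 -2.81910336e+01 -3.68181109e-03
 -5.40996916e+01 -2.08907548e+01]
```

move_arm([
  {"grip": 0.2, "xyz": [50, -6, 8], "angular": [0, 0, 0]},
  {"grip": 0.2, "xyz": [100, -12, 16], "angular": [0, 0, 0]},
  {"grip": 0.2, "xyz": [150, -18, 24], "angular": [0, 0, 0]},
  {"grip": 0.2, "xyz": [200, -25, 32], "angular": [0, 0, 0]},
  {"grip": 0.2, "xyz": [249, -31, 41], "angular": [0, 0, 0]},
  {"grip": 0.2, "xyz": [249, -31, 41], "angular": [0, 0, 0]},
  {"grip": 0.2, "xyz": [249, -31, 41], "angular": [0, 0, 0]},
  {"grip": 0.2, "xyz": [249, -31, 41], "angular": [0, 0, 0]},
])

```text
time_s: 2.15
tcp_pos: [0.5287, -0.1056, 0.1508]
ee_rot: [[0.279, -0.96, 0.0], [-0.96, -0.279, 0.0], [-0.0, -0.0, -1.0]]
wrist_force: [0.1, -0.3, 0.3]
gripper_width: 0.201
gripper_force: 0.0
```

Run:
```python
from h import *
c=cap("wrist"); save("w0",c[0])
s=r.sense();print(s["time_s"],s["tcp_pos"],s["gripper_width"],c[3])
```

```text
2.2 [ 0.52866836 -0.10538013  0.15099397] 0.19917583343424158 [ 0.54707564 -0.17356872  0.28779504]
```

View pics/w0.png

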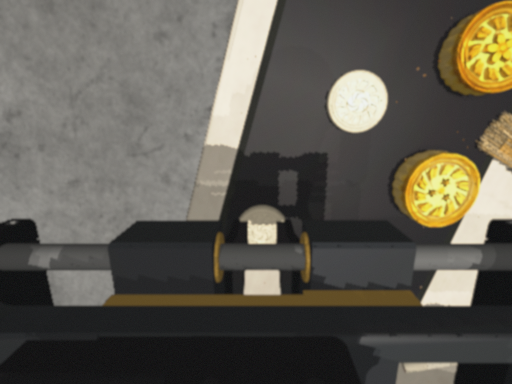

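The wrist view looks back from behind the fingers. Plate A's edge is at about (262,215), centred between the fingers at column 262. Plate B is at (357,101), with both cakes clear on the right. I'll descend behind A.

move_arm([
  {"grip": 0.2, "xyz": [4, 0, 45], "angular": [0, 0, 0]},
  {"grip": 0.2, "xyz": [4, 0, 85], "angular": [0, 0, 0]},
  {"grip": 0.2, "xyz": [4, 0, 110], "angular": [0, 0, 0]},
  {"grip": 0.2, "xyz": [4, 0, 120], "angular": [0, 0, 0]},
  {"grip": 0.2, "xyz": [4, 0, 120], "angular": [0, 0, 0]},
  {"grip": 0.2, "xyz": [4, 0, 120], "angular": [0, 0, 0]},
])

```text
time_s: 2.8
tcp_pos: [0.531, -0.1102, 0.032]
ee_rot: [[0.279, -0.96, 0.003], [-0.96, -0.279, -0.0], [0.001, -0.003, -1.0]]
wrist_force: [-0.2, -1.0, 0.6]
gripper_width: 0.201
gripper_force: 0.0
```

Run:
```python
from h import *
s=r.sense();print(s["time_s"],s["tcp_pos"],s["wrist_force"],loc(s["tcp_pos"]))
x,y=wor(.06,0); rel(x,y,.030,106.1)
x,y=wor(.124,0); rel(x,y,.030,106.1)
```

```text
2.8 [ 0.53098421 -0.11024204  0.03202675] [-0.24031766 -0.98057533  0.63948607] [-0.19752243 -0.00227338]
xyz [-257.5    1.7    1.8] ang [-0.003 -0.001  0.002]
xyz [-321.5    1.6    1.7] ang [-0.003 -0.001  0.002]
```

move_arm([
  {"grip": 0.2, "xyz": [-8, 0, 2], "angular": [0, 0, 0]},
  {"grip": 0.2, "xyz": [-20, 1, 2], "angular": [0, 0, 0]},
  {"grip": 0.2, "xyz": [-34, 1, 2], "angular": [0, 0, 0]},
  {"grip": 0.2, "xyz": [-48, 1, 2], "angular": [0, 0, 0]},
  {"grip": 0.2, "xyz": [-62, 2, 2], "angular": [0, 0, 0]},
  {"grip": 0.2, "xyz": [-76, 2, 2], "angular": [0, 0, 0]},
  {"grip": 0.2, "xyz": [-90, 2, 2], "angular": [0, 0, 0]},
  {"grip": 0.2, "xyz": [-102, 2, 2], "angular": [0, 0, 0]},
  {"grip": 0.2, "xyz": [-110, 2, 2], "angular": [0, 0, 0]},
  {"grip": 0.2, "xyz": [-112, 2, 2], "angular": [0, 0, 0]},
])

```text
time_s: 3.8
tcp_pos: [0.4966, -0.0031, 0.0286]
ee_rot: [[0.278, -0.96, -0.0], [-0.96, -0.278, -0.0], [-0.0, 0.0, -1.0]]
wrist_force: [-0.1, -0.1, -0.3]
gripper_width: 0.195
gripper_force: 0.1
```

Run:
```python
from h import *
c=cap("top"); save("t1",cv2.resize(c[0][110:250,130:430],None,fx=2.5,fy=2.5))
s=r.sense();print(s["time_s"],s["tcp_pos"],s["wrist_force"],loc(s["tcp_pos"]))
x,y=wor(.124,0); rel(x,y,.030,106.1)
```

```text
3.85 [ 0.49663771 -0.00328295  0.02854787] [ 0.15232779  0.5930856  -0.03162396] [-0.08522076  0.00110593]
xyz [-209.2   -1.4   -1.4] ang [0.    0.    0.001]
```

View pics/t1.png

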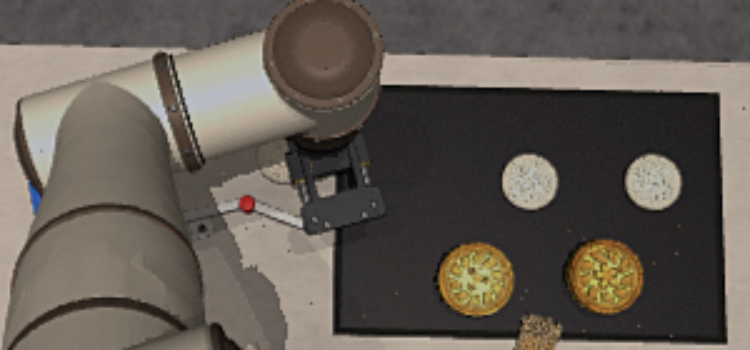

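Plate A is now in the funnel mouth, at about (275,160) in the crop, ahead of the fingers. Everything else is undisturbed, so I'll keep pushing.

move_arm([
  {"grip": 0.2, "xyz": [-8, 0, -1], "angular": [0, 0, 0]},
  {"grip": 0.2, "xyz": [-20, 0, -1], "angular": [0, 0, 0]},
  {"grip": 0.2, "xyz": [-32, -1, -1], "angular": [0, 0, 0]},
  {"grip": 0.2, "xyz": [-44, -1, -1], "angular": [0, 0, 0]},
  {"grip": 0.2, "xyz": [-56, -1, -1], "angular": [0, 0, 0]},
  {"grip": 0.2, "xyz": [-68, -1, -1], "angular": [0, 0, 0]},
  {"grip": 0.2, "xyz": [-80, -1, -1], "angular": [0, 0, 0]},
  {"grip": 0.2, "xyz": [-92, -1, -1], "angular": [0, 0, 0]},
  {"grip": 0.2, "xyz": [-104, -1, -1], "angular": [0, 0, 0]},
  {"grip": 0.2, "xyz": [-114, -1, -1], "angular": [0, 0, 0]},
])

```text
time_s: 4.85
tcp_pos: [0.4658, 0.1069, 0.0296]
ee_rot: [[0.278, -0.961, 0.0], [-0.961, -0.278, 0.0], [-0.0, -0.0, -1.0]]
wrist_force: [-0.3, -0.1, 0.2]
gripper_width: 0.203
gripper_force: 0.1
```

move_arm([
  {"grip": 0.2, "xyz": [-12, 0, 0], "angular": [0, 0, 0]},
  {"grip": 0.2, "xyz": [-24, 0, 0], "angular": [0, 0, 0]},
  {"grip": 0.2, "xyz": [-36, 0, 0], "angular": [0, 0, 0]},
  {"grip": 0.2, "xyz": [-48, 0, 0], "angular": [0, 0, 0]},
  {"grip": 0.2, "xyz": [-60, 0, 0], "angular": [0, 0, 0]},
  {"grip": 0.2, "xyz": [-72, 0, 0], "angular": [0, 0, 0]},
  {"grip": 0.2, "xyz": [-80, 0, 0], "angular": [0, 0, 0]},
  {"grip": 0.2, "xyz": [-86, 0, 0], "angular": [0, 0, 0]},
  {"grip": 0.2, "xyz": [-88, 0, 0], "angular": [0, 0, 0]},
  {"grip": 0.2, "xyz": [-88, 0, 0], "angular": [0, 0, 0]},
])

```text
time_s: 5.85
tcp_pos: [0.4417, 0.1906, 0.0296]
ee_rot: [[0.278, -0.961, -0.0], [-0.961, -0.278, 0.0], [-0.0, 0.0, -1.0]]
wrist_force: [-0.1, 0.2, 0.3]
gripper_width: 0.202
gripper_force: 0.0
```

Run:
```python
from h import *
s=r.sense();print(s["time_s"],s["tcp_pos"],s["wrist_force"],loc(s["tcp_pos"]))
# B refined start: heading from B to axis point at -.11
B=np.array([.4646,-.2132]); P=wor(-.11,0); d=P-B; L=np.linalg.norm(d); h=np.degrees(np.arctan2(d[1],d[0])); d/=L
print("P",P,"L",L,"hd",h); b=B-.055*d; print(b)
rel(b[0],b[1],.11,h)
```

```text
5.85 [0.44166129 0.19056295 0.02957795] [-0.09149388  0.19058622  0.29121334] [0.11629362 0.00024296]
P [ 0.50457 -0.02681] L 0.19062747178725317 hd 77.89663607619771
[ 0.45306782 -0.2669774 ]
xyz [442.7 116.  -80.4] ang [0.    0.    0.492]
```

move_arm([
  {"grip": 0.2, "xyz": [0, 0, -45], "angular": [0, 0, 0]},
  {"grip": 0.2, "xyz": [0, 0, -80], "angular": [0, 0, 0]},
  {"grip": 0.2, "xyz": [45, 12, -80], "angular": [0, 0, 0.06]},
  {"grip": 0.2, "xyz": [90, 24, -80], "angular": [0, 0, 0.12]},
  {"grip": 0.2, "xyz": [135, 36, -80], "angular": [0, 0, 0.18]},
  {"grip": 0.2, "xyz": [180, 48, -80], "angular": [0, 0, 0.24]},
  {"grip": 0.2, "xyz": [225, 60, -80], "angular": [0, 0, 0.3]},
  {"grip": 0.2, "xyz": [270, 72, -80], "angular": [0, 0, 0.36]},
  {"grip": 0.2, "xyz": [315, 84, -80], "angular": [0, 0, 0.42]},
  {"grip": 0.2, "xyz": [360, 96, -80], "angular": [0, 0, 0.49]},
])

```text
time_s: 6.85
tcp_pos: [0.4488, -0.1844, 0.1097]
ee_rot: [[-0.211, -0.978, 0.0], [-0.978, 0.211, 0.0], [-0.0, -0.0, -1.0]]
wrist_force: [1.1, -0.4, 0.5]
gripper_width: 0.201
gripper_force: 0.0
```

Run:
```python
from h import *
rel(.4531,-.267,.11,77.9)
c=cap("side"); save("s1",cv2.resize(c[0][130:290,180:380],None,fx=3,fy=3))
```

```text
xyz [ 79.8 -21.6  -0.3] ang [-0.     0.    -0.001]
```

View pics/s1.png

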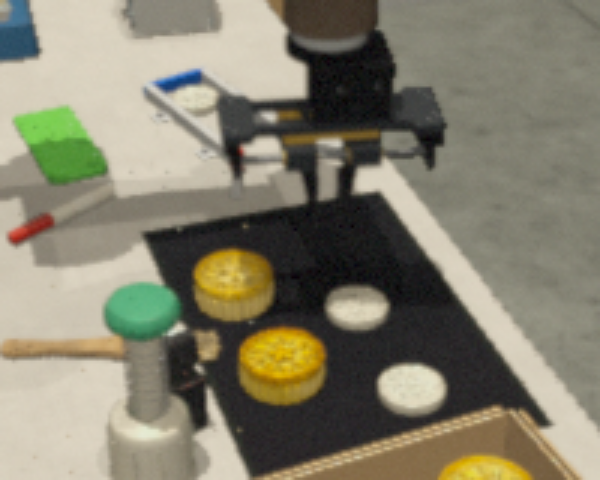

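Plate A lies in the slot near the blue stop, at about (195,97) in the crop. B and C are untouched, at (357,307) and (411,388). Next is the spot behind B.

move_arm([
  {"grip": 0.2, "xyz": [40, -10, 0], "angular": [0, 0, 0]},
  {"grip": 0.2, "xyz": [75, -20, 0], "angular": [0, 0, 0]},
  {"grip": 0.2, "xyz": [80, -22, 0], "angular": [0, 0, 0]},
  {"grip": 0.2, "xyz": [80, -22, 0], "angular": [0, 0, 0]},
  {"grip": 0.2, "xyz": [80, -22, 0], "angular": [0, 0, 0]},
])

```text
time_s: 7.4
tcp_pos: [0.4537, -0.2645, 0.1093]
ee_rot: [[-0.208, -0.978, -0.001], [-0.978, 0.208, 0.0], [-0.0, 0.001, -1.0]]
wrist_force: [-0.1, 0.6, 0.4]
gripper_width: 0.202
gripper_force: 0.0
```

Run:
```python
from h import *
rel(.4531,-.267,.030,77.9)
```

```text
xyz [ 2.6 -0.  79.3] ang [0.001 0.    0.002]
```

move_arm([
  {"grip": 0.2, "xyz": [3, 0, 40], "angular": [0, 0, 0]},
  {"grip": 0.2, "xyz": [3, 0, 70], "angular": [0, 0, 0]},
  {"grip": 0.2, "xyz": [3, 0, 80], "angular": [0, 0, 0]},
  {"grip": 0.2, "xyz": [3, 0, 80], "angular": [0, 0, 0]},
  {"grip": 0.2, "xyz": [3, 0, 80], "angular": [0, 0, 0]},
])

```text
time_s: 7.9
tcp_pos: [0.4546, -0.2676, 0.0307]
ee_rot: [[-0.206, -0.979, 0.002], [-0.979, 0.206, -0.001], [0.0, -0.002, -1.0]]
wrist_force: [-0.2, -0.6, 0.0]
gripper_width: 0.201
gripper_force: 0.0
```

Run:
```python
from h import *
s=r.sense();print(s["tcp_pos"],s["wrist_force"])
h=np.radians(77.9); P=wor(-.11,0)-.036*np.array([np.cos(h),np.sin(h)])
rel(P[0],P[1],.030,77.9)
```

```text
[ 0.45464529 -0.26759049  0.03065008] [-0.24378983 -0.58305805  0.00136011]
xyz [-209.9    0.9    0.6] ang [-0.002 -0.     0.004]
```

move_arm([
  {"grip": 0.2, "xyz": [-8, 0, 1], "angular": [0, 0, 0]},
  {"grip": 0.2, "xyz": [-20, 0, 1], "angular": [0, 0, 0]},
  {"grip": 0.2, "xyz": [-32, 0, 1], "angular": [0, 0, 0]},
  {"grip": 0.2, "xyz": [-44, 0, 1], "angular": [0, 0, 0]},
  {"grip": 0.2, "xyz": [-56, 0, 1], "angular": [0, 0, 0]},
  {"grip": 0.2, "xyz": [-68, 0, 1], "angular": [0, 0, 0]},
  {"grip": 0.2, "xyz": [-80, 0, 1], "angular": [0, 0, 0]},
  {"grip": 0.2, "xyz": [-92, 0, 1], "angular": [0, 0, 0]},
  {"grip": 0.2, "xyz": [-104, 0, 1], "angular": [0, 0, 0]},
  {"grip": 0.2, "xyz": [-116, 1, 1], "angular": [0, 0, 0]},
])

```text
time_s: 8.9
tcp_pos: [0.477, -0.1532, 0.0286]
ee_rot: [[-0.207, -0.978, 0.0], [-0.978, 0.207, -0.0], [-0.0, -0.0, -1.0]]
wrist_force: [0.9, 0.1, -0.6]
gripper_width: 0.2
gripper_force: 0.2
```

move_arm([
  {"grip": 0.2, "xyz": [-12, 0, 0], "angular": [0, 0, 0]},
  {"grip": 0.2, "xyz": [-24, 0, 0], "angular": [0, 0, 0]},
  {"grip": 0.2, "xyz": [-36, 0, 0], "angular": [0, 0, 0]},
  {"grip": 0.2, "xyz": [-48, 0, 0], "angular": [0, 0, 0]},
  {"grip": 0.2, "xyz": [-60, 0, 0], "angular": [0, 0, 0]},
  {"grip": 0.2, "xyz": [-72, 0, 0], "angular": [0, 0, 0]},
  {"grip": 0.2, "xyz": [-82, 0, 0], "angular": [0, 0, 0]},
  {"grip": 0.2, "xyz": [-90, 0, 0], "angular": [0, 0, 0]},
  {"grip": 0.2, "xyz": [-94, 0, 0], "angular": [0, 0, 0]},
  {"grip": 0.2, "xyz": [-94, 0, 0], "angular": [0, 0, 0]},
])

```text
time_s: 9.9
tcp_pos: [0.4964, -0.0618, 0.0286]
ee_rot: [[-0.207, -0.978, 0.0], [-0.978, 0.207, 0.0], [-0.0, -0.0, -1.0]]
wrist_force: [0.4, -0.8, -0.1]
gripper_width: 0.202
gripper_force: 0.0
```

Run:
```python
from h import *
s=r.sense();print(s["time_s"],s["tcp_pos"],s["wrist_force"])
# back off 14, then behind plate on the axis, 14 mm clear, new heading
h=np.radians(77.9); pl=np.array(s["tcp_pos"][:2])+.0365*np.array([np.cos(h),np.sin(h)]); print("plate",pl,loc(pl))
a,l=loc(pl); x,y=wor(a-.052,l); rel(x,y,.03,106.1)
c=cap("top"); save("t2",cv2.resize(c[0][110:250,130:430],None,fx=2.5,fy=2.5))
```

```text
9.9 [ 0.49638996 -0.06176245  0.02860028] [ 0.36383744 -0.84862935 -0.10894157]
plate [ 0.50404104 -0.02607337] [-0.10917307  0.00030429]
xyz [  9.4 -24.5  -1.4] ang [-0.     0.    -0.489]
```

View pics/t2.png

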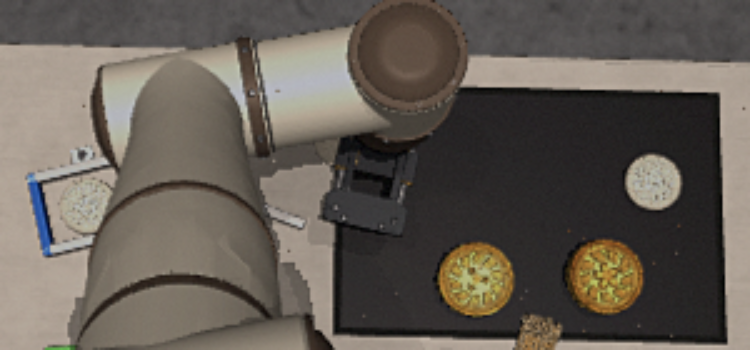

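Plate A is in the slot at (87,205) in the crop, by the stop. Plate B is just ahead of the fingers at about (325,150). I'll back off, turn to the axis heading and push.

move_arm([
  {"grip": 0.2, "xyz": [20, 0, -1], "angular": [0, 0, 0]},
  {"grip": 0.2, "xyz": [26, -8, -1], "angular": [0, 0, -0.12]},
  {"grip": 0.2, "xyz": [26, -16, -1], "angular": [0, 0, -0.24]},
  {"grip": 0.2, "xyz": [26, -25, -1], "angular": [0, 0, -0.36]},
  {"grip": 0.2, "xyz": [20, -25, -1], "angular": [0, 0, -0.489]},
  {"grip": 0.2, "xyz": [12, -25, -1], "angular": [0, 0, -0.489]},
  {"grip": 0.2, "xyz": [10, -25, -1], "angular": [0, 0, -0.489]},
  {"grip": 0.2, "xyz": [10, -25, -1], "angular": [0, 0, -0.489]},
])

```text
time_s: 10.75
tcp_pos: [0.5185, -0.077, 0.0296]
ee_rot: [[0.275, -0.961, -0.0], [-0.961, -0.275, -0.0], [-0.0, 0.0, -1.0]]
wrist_force: [-0.2, 0.1, -0.1]
gripper_width: 0.201
gripper_force: 0.0
```

Run:
```python
from h import *
s=r.sense();print(s["time_s"],s["tcp_pos"],loc(s["tcp_pos"]))
x,y=wor(.06,0); rel(x,y,.03,106.1)
```

```text
10.75 [ 0.51845729 -0.07695325  0.02958541] [-0.16206194  0.000544  ]
xyz [-2.22e+02 -1.00e-01 -4.00e-01] ang [ 0.     0.    -0.002]
```

move_arm([
  {"grip": 0.2, "xyz": [-8, 0, 0], "angular": [0, 0, 0]},
  {"grip": 0.2, "xyz": [-20, 0, 0], "angular": [0, 0, 0]},
  {"grip": 0.2, "xyz": [-32, 0, 0], "angular": [0, 0, 0]},
  {"grip": 0.2, "xyz": [-44, 0, 0], "angular": [0, 0, 0]},
  {"grip": 0.2, "xyz": [-56, 0, 0], "angular": [0, 0, 0]},
  {"grip": 0.2, "xyz": [-68, 0, 0], "angular": [0, 0, 0]},
  {"grip": 0.2, "xyz": [-80, 0, 0], "angular": [0, 0, 0]},
  {"grip": 0.2, "xyz": [-92, 0, 0], "angular": [0, 0, 0]},
  {"grip": 0.2, "xyz": [-104, 0, 0], "angular": [0, 0, 0]},
  {"grip": 0.2, "xyz": [-116, 0, 0], "angular": [0, 0, 0]},
])

```text
time_s: 11.75
tcp_pos: [0.4863, 0.0352, 0.0296]
ee_rot: [[0.276, -0.961, 0.0], [-0.961, -0.276, -0.0], [0.0, -0.0, -1.0]]
wrist_force: [0.0, -0.0, 0.5]
gripper_width: 0.199
gripper_force: 0.1
```

move_arm([
  {"grip": 0.2, "xyz": [-12, 0, 0], "angular": [0, 0, 0]},
  {"grip": 0.2, "xyz": [-24, 0, 0], "angular": [0, 0, 0]},
  {"grip": 0.2, "xyz": [-36, 0, 0], "angular": [0, 0, 0]},
  {"grip": 0.2, "xyz": [-48, 0, 0], "angular": [0, 0, 0]},
  {"grip": 0.2, "xyz": [-60, 0, 0], "angular": [0, 0, 0]},
  {"grip": 0.2, "xyz": [-72, 0, 0], "angular": [0, 0, 0]},
  {"grip": 0.2, "xyz": [-84, 0, 0], "angular": [0, 0, 0]},
  {"grip": 0.2, "xyz": [-94, 0, 0], "angular": [0, 0, 0]},
  {"grip": 0.2, "xyz": [-102, 0, 0], "angular": [0, 0, 0]},
  {"grip": 0.2, "xyz": [-106, 0, 0], "angular": [0, 0, 0]},
])

```text
time_s: 12.75
tcp_pos: [0.4571, 0.1369, 0.0296]
ee_rot: [[0.277, -0.961, 0.0], [-0.961, -0.277, 0.0], [-0.0, -0.0, -1.0]]
wrist_force: [0.6, -0.0, 0.1]
gripper_width: 0.2
gripper_force: 0.1
```

Run:
```python
from h import *
s=r.sense();print(s["time_s"],s["tcp_pos"],s["wrist_force"],loc(s["tcp_pos"]))
B=np.array([.4674,-.337]); P=wor(-.11,0); d=P-B; L=np.linalg.norm(d); h=np.degrees(np.arctan2(d[1],d[0])); d/=L
print("P",P,"L",L,"hd",h); b=B-.055*d; print(b)
rel(b[0],b[1],.11,h)
```

```text
12.75 [0.45710061 0.13694909 0.02959896] [ 0.5741705  -0.02523855  0.10799403] [0.06049401 0.00025681]
P [ 0.50457 -0.02681] L 0.3124090987791489 hd 83.16684112188067
[ 0.46085618 -0.39160932]
xyz [508.9 142.8 -80.4] ang [-0.   0.   0.4]
```

move_arm([
  {"grip": 0.2, "xyz": [0, 0, -45], "angular": [0, 0, 0]},
  {"grip": 0.2, "xyz": [0, 0, -80], "angular": [0, 0, 0]},
  {"grip": 0.2, "xyz": [46, 13, -80], "angular": [0, 0, 0.04]},
  {"grip": 0.2, "xyz": [92, 26, -80], "angular": [0, 0, 0.08]},
  {"grip": 0.2, "xyz": [138, 39, -80], "angular": [0, 0, 0.12]},
  {"grip": 0.2, "xyz": [184, 52, -80], "angular": [0, 0, 0.16]},
  {"grip": 0.2, "xyz": [230, 65, -80], "angular": [0, 0, 0.2]},
  {"grip": 0.2, "xyz": [276, 78, -80], "angular": [0, 0, 0.26]},
  {"grip": 0.2, "xyz": [322, 91, -80], "angular": [0, 0, 0.32]},
  {"grip": 0.2, "xyz": [368, 104, -80], "angular": [0, 0, 0.4]},
])

```text
time_s: 13.75
tcp_pos: [0.4586, -0.2483, 0.1096]
ee_rot: [[-0.123, -0.992, 0.0], [-0.992, 0.123, -0.0], [-0.0, -0.0, -1.0]]
wrist_force: [1.2, 0.7, 0.5]
gripper_width: 0.202
gripper_force: 0.0
```

move_arm([
  {"grip": 0.2, "xyz": [40, 12, 0], "angular": [0, 0, 0]},
  {"grip": 0.2, "xyz": [70, 20, 0], "angular": [0, 0, 0]},
  {"grip": 0.2, "xyz": [85, 24, 0], "angular": [0, 0, 0]},
  {"grip": 0.2, "xyz": [85, 24, 0], "angular": [0, 0, 0]},
])

```text
time_s: 14.15
tcp_pos: [0.4238, -0.3294, 0.1092]
ee_rot: [[-0.124, -0.992, -0.001], [-0.992, 0.124, 0.0], [-0.0, 0.001, -1.0]]
wrist_force: [-0.3, -0.6, 0.3]
gripper_width: 0.197
gripper_force: 0.0
```

Run:
```python
from h import *
s=r.sense();print(s["time_s"],s["tcp_pos"],s["wrist_force"])
h=np.radians(83.2); b=np.array([.4674,-.337])-.049*np.array([np.cos(h),np.sin(h)])
rel(b[0],b[1],.11,83.2)
c=cap("side"); save("s2",cv2.resize(c[0][130:290,180:380],None,fx=3,fy=3))
```

```text
14.15 [ 0.42382161 -0.3294417   0.10923152] [-0.31421046 -0.58281863  0.25481808]
xyz [ 51.1 -44.4  -0.8] ang [ 0.001  0.    -0.005]
```

View pics/s2.png

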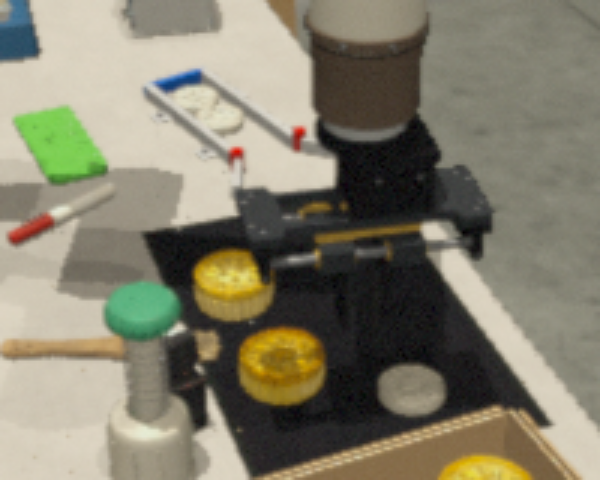

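A and B are in the slot, at about (190,97) and (222,117) in the crop, both past the posts. C is at (411,390). The box wall ends behind it.

move_arm([
  {"grip": 0.2, "xyz": [25, -22, 0], "angular": [0, 0, 0]},
  {"grip": 0.2, "xyz": [48, -42, 0], "angular": [0, 0, 0]},
  {"grip": 0.2, "xyz": [51, -44, 0], "angular": [0, 0, 0]},
  {"grip": 0.2, "xyz": [51, -44, 0], "angular": [0, 0, 0]},
  {"grip": 0.2, "xyz": [51, -44, 0], "angular": [0, 0, 0]},
])

```text
time_s: 14.7
tcp_pos: [0.4622, -0.3824, 0.1093]
ee_rot: [[-0.119, -0.993, -0.001], [-0.993, 0.119, 0.001], [-0.001, 0.001, -1.0]]
wrist_force: [-0.4, 0.0, -0.4]
gripper_width: 0.204
gripper_force: 0.0
```

Run:
```python
from h import *
rel(.4616,-.3857,.03,83.2)
c=cap("side"); save("s3",cv2.resize(c[0][130:330,180:430],None,fx=3,fy=3))
```

```text
xyz [ 3.4  0.1 79.2] ang [ 0.001  0.001 -0.001]
```

View pics/s3.png

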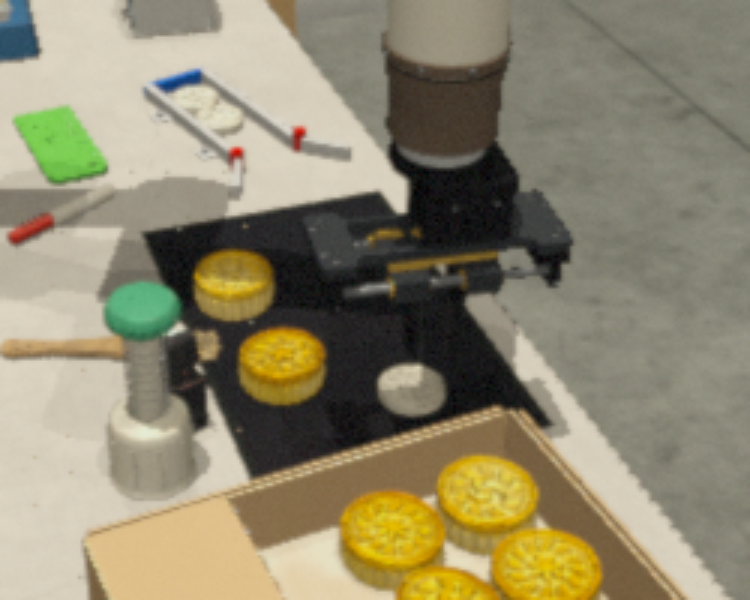

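The gripper is above the spot just behind C, which is at (411,390) in the crop. The box's near wall is further back, so the gripper body should clear it. I'll descend gently.

move_arm([
  {"grip": 0.2, "xyz": [0, 0, 20], "angular": [0, 0, 0]},
  {"grip": 0.2, "xyz": [0, 0, 40], "angular": [0, 0, 0]},
  {"grip": 0.2, "xyz": [0, 0, 55], "angular": [0, 0, 0]},
  {"grip": 0.2, "xyz": [0, 0, 68], "angular": [0, 0, 0]},
  {"grip": 0.2, "xyz": [0, 0, 76], "angular": [0, 0, 0]},
  {"grip": 0.2, "xyz": [0, 0, 80], "angular": [0, 0, 0]},
  {"grip": 0.2, "xyz": [0, 0, 80], "angular": [0, 0, 0]},
])

```text
time_s: 15.45
tcp_pos: [0.4625, -0.3835, 0.0294]
ee_rot: [[-0.12, -0.993, -0.0], [-0.993, 0.12, 0.0], [-0.0, 0.0, -1.0]]
wrist_force: [0.1, 0.5, 0.2]
gripper_width: 0.199
gripper_force: 0.0
```

Run:
```python
from h import *
s=r.sense();print(s["time_s"],s["tcp_pos"],s["wrist_force"])
h=np.radians(83.2); P=wor(-.11,0)-.0365*np.array([np.cos(h),np.sin(h)])
rel(P[0],P[1],.030,83.2)
```

```text
15.45 [ 0.46251459 -0.38353998  0.02940354] [0.08942483 0.52031472 0.23338058]
xyz [-322.7    0.8   -0.6] ang [ 0.     0.    -0.001]
```

move_arm([
  {"grip": 0.2, "xyz": [-6, 0, 0], "angular": [0, 0, 0]},
  {"grip": 0.2, "xyz": [-16, 0, 0], "angular": [0, 0, 0]},
  {"grip": 0.2, "xyz": [-28, 0, 0], "angular": [0, 0, 0]},
  {"grip": 0.2, "xyz": [-40, 0, 0], "angular": [0, 0, 0]},
  {"grip": 0.2, "xyz": [-52, 0, 0], "angular": [0, 0, 0]},
  {"grip": 0.2, "xyz": [-64, 0, 0], "angular": [0, 0, 0]},
  {"grip": 0.2, "xyz": [-76, 0, 0], "angular": [0, 0, 0]},
  {"grip": 0.2, "xyz": [-88, 0, 0], "angular": [0, 0, 0]},
  {"grip": 0.2, "xyz": [-100, 0, 0], "angular": [0, 0, 0]},
  {"grip": 0.2, "xyz": [-112, 0, 0], "angular": [0, 0, 0]},
])

```text
time_s: 16.45
tcp_pos: [0.4761, -0.2715, 0.0296]
ee_rot: [[-0.12, -0.993, -0.0], [-0.993, 0.12, -0.0], [0.0, -0.0, -1.0]]
wrist_force: [-0.3, -0.2, 0.7]
gripper_width: 0.202
gripper_force: 0.2
```

move_arm([
  {"grip": 0.2, "xyz": [-12, 0, 0], "angular": [0, 0, 0]},
  {"grip": 0.2, "xyz": [-24, 0, 0], "angular": [0, 0, 0]},
  {"grip": 0.2, "xyz": [-36, 0, 0], "angular": [0, 0, 0]},
  {"grip": 0.2, "xyz": [-48, 0, 0], "angular": [0, 0, 0]},
  {"grip": 0.2, "xyz": [-60, 0, 0], "angular": [0, 0, 0]},
  {"grip": 0.2, "xyz": [-72, 0, 0], "angular": [0, 0, 0]},
  {"grip": 0.2, "xyz": [-84, 0, 0], "angular": [0, 0, 0]},
  {"grip": 0.2, "xyz": [-96, 0, 0], "angular": [0, 0, 0]},
  {"grip": 0.2, "xyz": [-108, 0, 0], "angular": [0, 0, 0]},
  {"grip": 0.2, "xyz": [-120, 0, 0], "angular": [0, 0, 0]},
])

```text
time_s: 17.45
tcp_pos: [0.4905, -0.1524, 0.0296]
ee_rot: [[-0.12, -0.993, 0.0], [-0.993, 0.12, 0.0], [-0.0, -0.0, -1.0]]
wrist_force: [0.1, -0.4, -0.3]
gripper_width: 0.202
gripper_force: 0.1
```

move_arm([
  {"grip": 0.2, "xyz": [-12, 0, 0], "angular": [0, 0, 0]},
  {"grip": 0.2, "xyz": [-24, 0, 0], "angular": [0, 0, 0]},
  {"grip": 0.2, "xyz": [-36, 0, 0], "angular": [0, 0, 0]},
  {"grip": 0.2, "xyz": [-48, 0, 0], "angular": [0, 0, 0]},
  {"grip": 0.2, "xyz": [-60, 0, 0], "angular": [0, 0, 0]},
  {"grip": 0.2, "xyz": [-72, 0, 0], "angular": [0, 0, 0]},
  {"grip": 0.2, "xyz": [-82, 0, 0], "angular": [0, 0, 0]},
  {"grip": 0.2, "xyz": [-88, 0, 0], "angular": [0, 0, 0]},
  {"grip": 0.2, "xyz": [-90, 0, 0], "angular": [0, 0, 0]},
  {"grip": 0.2, "xyz": [-90, 0, 0], "angular": [0, 0, 0]},
])

```text
time_s: 18.45
tcp_pos: [0.5012, -0.0638, 0.0296]
ee_rot: [[-0.119, -0.993, -0.0], [-0.993, 0.119, 0.0], [0.0, 0.0, -1.0]]
wrist_force: [0.1, -0.8, -0.2]
gripper_width: 0.203
gripper_force: 0.0
```

Run:
```python
from h import *
s=r.sense();print(s["time_s"],s["tcp_pos"],s["wrist_force"])
h=np.radians(83.2); pl=np.array(s["tcp_pos"][:2])+.0365*np.array([np.cos(h),np.sin(h)]); print("plate",pl,loc(pl))
a,l=loc(pl); x,y=wor(a-.052,l); rel(x,y,.03,106.1)
```

```text
18.45 [ 0.50115295 -0.06377323  0.02956808] [ 0.1448906  -0.84438776 -0.22073246]
plate [ 0.50547469 -0.02752998] [-0.11097001 -0.00066998]
xyz [ 11.4 -20.2  -0.4] ang [ 0.     0.    -0.401]
```

move_arm([
  {"grip": 0.2, "xyz": [20, 0, 0], "angular": [0, 0, 0]},
  {"grip": 0.2, "xyz": [26, -6, 0], "angular": [0, 0, -0.1]},
  {"grip": 0.2, "xyz": [26, -13, 0], "angular": [0, 0, -0.2]},
  {"grip": 0.2, "xyz": [26, -20, 0], "angular": [0, 0, -0.3]},
  {"grip": 0.2, "xyz": [20, -20, 0], "angular": [0, 0, -0.401]},
  {"grip": 0.2, "xyz": [12, -20, 0], "angular": [0, 0, -0.401]},
  {"grip": 0.2, "xyz": [12, -20, 0], "angular": [0, 0, -0.401]},
  {"grip": 0.2, "xyz": [12, -20, 0], "angular": [0, 0, -0.401]},
])

```text
time_s: 19.25
tcp_pos: [0.5193, -0.0782, 0.0296]
ee_rot: [[0.276, -0.961, -0.0], [-0.961, -0.276, -0.0], [-0.0, 0.0, -1.0]]
wrist_force: [0.7, 0.4, 0.5]
gripper_width: 0.206
gripper_force: 0.0
```

Run:
```python
from h import *
s=r.sense();print(s["time_s"],s["tcp_pos"],loc(s["tcp_pos"]))
x,y=wor(.013,0); rel(x,y,.03,106.1)
```

```text
19.25 [ 0.51933895 -0.07821739  0.02955692] [-1.63520999e-01  4.68875328e-05]
xyz [-1.765e+02  1.000e-01 -4.000e-01] ang [ 0.     0.    -0.001]
```

move_arm([
  {"grip": 0.2, "xyz": [-8, 0, 0], "angular": [0, 0, 0]},
  {"grip": 0.2, "xyz": [-20, 0, 0], "angular": [0, 0, 0]},
  {"grip": 0.2, "xyz": [-32, 0, 0], "angular": [0, 0, 0]},
  {"grip": 0.2, "xyz": [-44, 0, 0], "angular": [0, 0, 0]},
  {"grip": 0.2, "xyz": [-56, 0, 0], "angular": [0, 0, 0]},
  {"grip": 0.2, "xyz": [-68, 0, 0], "angular": [0, 0, 0]},
  {"grip": 0.2, "xyz": [-80, 0, 0], "angular": [0, 0, 0]},
  {"grip": 0.2, "xyz": [-92, 0, 0], "angular": [0, 0, 0]},
  {"grip": 0.2, "xyz": [-104, 0, 0], "angular": [0, 0, 0]},
  {"grip": 0.2, "xyz": [-116, 0, 0], "angular": [0, 0, 0]},
])

```text
time_s: 20.25
tcp_pos: [0.4871, 0.0341, 0.0296]
ee_rot: [[0.277, -0.961, 0.0], [-0.961, -0.277, 0.0], [0.0, -0.0, -1.0]]
wrist_force: [0.3, 0.3, -0.3]
gripper_width: 0.203
gripper_force: 0.1
```

move_arm([
  {"grip": 0.2, "xyz": [-10, 0, 0], "angular": [0, 0, 0]},
  {"grip": 0.2, "xyz": [-20, 0, 0], "angular": [0, 0, 0]},
  {"grip": 0.2, "xyz": [-30, 0, 0], "angular": [0, 0, 0]},
  {"grip": 0.2, "xyz": [-38, 0, 0], "angular": [0, 0, 0]},
  {"grip": 0.2, "xyz": [-44, 0, 0], "angular": [0, 0, 0]},
  {"grip": 0.2, "xyz": [-49, 0, 0], "angular": [0, 0, 0]},
  {"grip": 0.2, "xyz": [-54, 0, 0], "angular": [0, 0, 0]},
  {"grip": 0.2, "xyz": [-58, 0, 0], "angular": [0, 0, 0]},
  {"grip": 0.2, "xyz": [-61, 0, 0], "angular": [0, 0, 0]},
  {"grip": 0.2, "xyz": [-62, 0, 0], "angular": [0, 0, 0]},
])

```text
time_s: 21.25
tcp_pos: [0.4701, 0.0929, 0.0296]
ee_rot: [[0.277, -0.961, -0.0], [-0.961, -0.277, -0.0], [0.0, 0.0, -1.0]]
wrist_force: [-0.1, -0.4, 0.8]
gripper_width: 0.198
gripper_force: 0.3
```

Run:
```python
from h import *
s=r.sense();print(s["time_s"],s["wrist_force"],loc(s["tcp_pos"]))
```

```text
21.25 [-0.13752446 -0.38113412  0.83519623] [ 1.45340929e-02 -6.06102896e-05]
```

Now I'll back off, lift away and look.

move_arm([
  {"grip": 0.2, "xyz": [12, 0, 0], "angular": [0, 0, 0]},
  {"grip": 0.2, "xyz": [12, 0, -45], "angular": [0, 0, 0]},
  {"grip": 0.2, "xyz": [12, 0, -90], "angular": [0, 0, 0]},
  {"grip": 0.2, "xyz": [55, 0, -100], "angular": [0, 0, 0]},
  {"grip": 0.2, "xyz": [100, 0, -100], "angular": [0, 0, 0]},
  {"grip": 0.2, "xyz": [150, 0, -100], "angular": [0, 0, 0]},
  {"grip": 0.2, "xyz": [195, 0, -100], "angular": [0, 0, 0]},
  {"grip": 0.2, "xyz": [240, 0, -100], "angular": [0, 0, 0]},
  {"grip": 0.2, "xyz": [250, 0, -100], "angular": [0, 0, 0]},
  {"grip": 0.2, "xyz": [250, 0, -100], "angular": [0, 0, 0]},
])

```text
time_s: 22.25
tcp_pos: [0.5391, -0.1496, 0.129]
ee_rot: [[0.273, -0.962, -0.001], [-0.962, -0.273, 0.0], [-0.0, 0.001, -1.0]]
wrist_force: [-0.2, 0.0, 0.5]
gripper_width: 0.197
gripper_force: 0.0
```

Run:
```python
from h import *
t=cap("top"); s=cap("side")
a=cv2.resize(t[0][130:230,120:320],(800,400),interpolation=cv2.INTER_CUBIC)
b=cv2.resize(s[0][140:200,210:330],(400,200),interpolation=cv2.INTER_CUBIC); im=np.zeros((600,800,3),np.uint8); im[:400]=a; im[400:,:400]=b
im[400:,400:]=cv2.resize(s[0][200:300,210:350],(400,200))
save("end",im); print(r.sense()["tcp_pos"])
for px in [(222,161),(229,192)]: print(loc(ray(px,.02,*t[1:])))
```

```text
[ 0.53881253 -0.14741341  0.1292468 ]
[-0.00261459 -0.03620362]
[-0.00035028  0.04384861]
```

View pics/end.png

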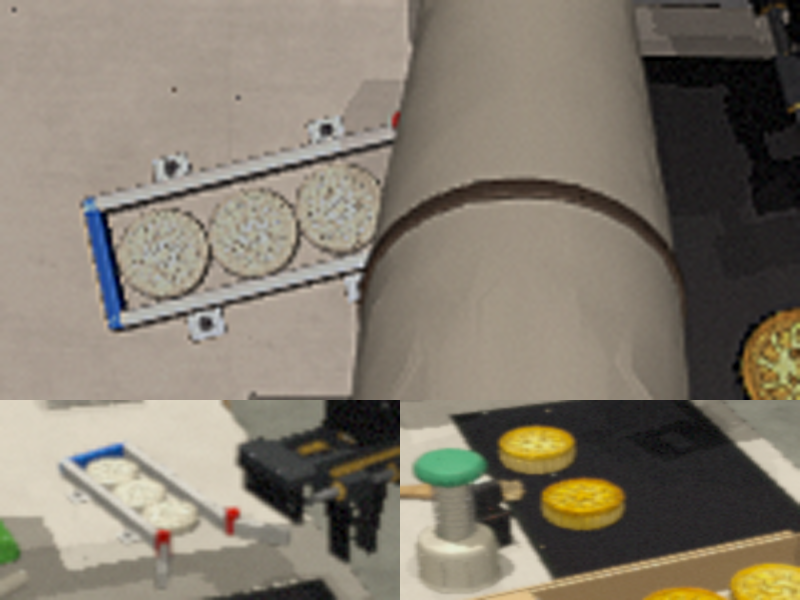

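All three plates lie flat in a row, at about (165,252), (253,233) and (342,208) in the crop. The last one is clear of the posts, and both cakes stand where they were.

```bash
python3 -c "
from h import *
print(r.finish_job())"
```

```text
the job is handed in; nothing more can be done
None
```

All three plates lie flat in a row in the slot, fully past the posts; the moon cakes weren't touched, and I handed the job in at about 22 s of the 72 s allowed.

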